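# Select third feed speed on the stock feeder's gearbox

### The arm

A 6-joint arm with a two-finger parallel gripper is mounted at the origin on the work surface. World frame = base frame: x ahead of the robot, y to its left, z up, the work surface at z = 0. Lengths are in m, angles in rad, forces in N, time in s.
With the tool pointing down it reaches from about 0.25 to 0.775 m from the base axis. Payload 4 kg.
Tool frame: the origin (TCP) lies at the centre of the arm's flange, where the gripper is bolted on; the fingertips stand 199 mm ahead of it and the grasp point (between the pads) lies 180 mm ahead of it (robot.tcp_to_tips is the z of the fingertips in the tool frame, in m); z points along the fingers, y is the line along which they close (so a half turn about z gives the same grasp; the last joint's range is limited). The gripper opens to 94 mm and grips with 3 to 60 N. Pads are 16 mm wide; open, the fingers measure 119 mm over their backs; the gripper's body (75 mm by 177 mm) begins 78 mm behind the grasp point.
Start: joints at [-0.103, 0.087, 1.371, -0, 1.684, -0.103], TCP at [0.55, -0, 0.405] pointing down, gripper open.
Joint ranges: [-3.1, 3.1], [-0.76, 2.03], [0.27, 2.55], [-1.08, 4.22], [0.17, 2.65], [-2.57, 2.57]. Speed limits (rad/s): [2.79, 2.79, 3.14, 3.14, 3.14, 3.14].

### API

Orientations are given as [roll, pitch, yaw] about the fixed x, y, z axes, in that order (R = Rz(yaw) Ry(pitch) Rx(roll)).
In Python, from bench import robot gives the robot as it stands.
- The arm moves only by the tool play_rows, never from a script. Its arguments are lists of equal length, an entry for each row: "translation": the shift along the tool's x, y, z scaled (see below), a list of three; "twist": the turn, a rotation vector about the tool's x, y, z scaled (see below), a list of three; "gripper": the opening, from -1 (shut) to 1 (fully open). A call has 1 to 8 rows; each row shifts and turns the commanded pose from where the row before left it, along the tool's axes as they then stand; what a row does not reach is not made up. The controller multiplies each number of a shift by 0.04 m and each number of a turn by 0.1 rad. A row lasts 1/10 s, in which the tool goes at most 50 mm and 8.59 degrees, less where a joint would pass 70% of its speed; a pose out of reach is approached as far as the arm can. A call with a number of a shift or a turn outside -1 to 1 is refused whole. A call with a gripper value outside its range is refused whole. The fingers move at their own pace and stop on an object; the grip force is fixed at half the most. Time passes only in rows, so rows that do not move let the fingers close. It gives the time, the measured TCP pose, the force, the opening and the grip force at its end, in the units of the state.
- robot.get_obs(): the state, without advancing time (a new reading comes with each control period).
- robot.snapshot(name): name is "scene" or "side" or "wrist"; returns the picture (420x560x3 uint8, red, green, blue); there is no depth.
- robot.camera_model(name): a dict with "camera_matrix" (3x3 intrinsics, pixels), "rvec" (rotation vector, rad) and "tvec" (3), from world to camera coordinates, as OpenCV has them. Camera axes: x right, y down, z forward; pixel columns grow to the right and rows downward; lengths in m; the calibration is good to about 2 mm. A picture is of the moment at which its call begins: read the wrist's pose just before it. camera_model takes no time and is no camera call; for the wrist camera it gives the pose at the moment of the call.
- robot.close_job(): hands the job in; it is judged then, once.
Trained networks look in the newest picture that a camera, given by its name, has taken for a name from the list of things; names that differ only in an ending like _2 or _b are one class to them, and where a whole thing is asked for, a point or a joint stands for the part that bears it (a point fixed in the world has none). Each returns a list of dicts, best first, with "score" (0 to 1); they miss things now and then, are a little off and sometimes report something else, mostly with a low value. They report only what shows in the picture. A call takes as long as a camera call.
- robot.recognise(name, camera): "centre" ([x, y, z] in m, in world coordinates, good to about 4 mm: the middle of the surface that is visible of it).
- robot.spot_point(name, camera): "centre" ([x, y, z] in m, in world coordinates, good to about 4 mm: a listed point, or the origin of a listed thing).
The state is a dict: "time": time; "joint_positions": joint angles; "qvel": joint speeds; "joint_torque": joint torques, N m; "tool_pos": TCP position; "ee_rot": TCP orientation; "wrist_force": force on the tool from outside, world axes, zero at the start; "wrist_torque": the same for the moment, N m; "width": finger opening in m; "finger_force": force on a finger pad.
Only numpy, scipy, OpenCV 4.12 (cv2) and the standard library are available. Lean on these libraries where they do the work, as an engineer would, in place of code of your own. Each camera call takes 0.05 s, during which the arm holds its last target. There are 200 camera calls.

### The job

Put the feed gearbox on the bench into third: with your fingertips or the outside of your fingers, push its gear lever along the H-shaped gate to the crossing, across to the right-hand side, then forward (away from the robot) until it is fully home in the slot marked with three studs, and let go of it. Only push the lever, never take it between the fingers, and leave the loose things on the bench where they are.

Things in the scene. Friction and masses are not known exactly. Their poses are not given: they have to be found in the camera images.
- gearbox: grey cast gearbox bolted to the bench: foot 210 x 230 mm, housing 160 x 180 mm, 100 mm high, steel gate plate on top; a motor (100 mm thick, top 114 mm above the bench) juts out 150 mm on its far side, a pulley on its right. Origin: on the bench under the gate's middle. x points forward (away from the robot, along the slots), y left (along the crossing), z up. The lever's pivot is 40 mm above the origin.
- gate (a point): middle of the H-shaped opening, on the upper face of the gate plate (112 mm square, 118 mm above the bench, its grey rim as high). Turned like the gearbox. Two slots run front to back, centre lines 43 mm apart, joined in the middle by one crossing, all 18 mm wide. Brass studs on the plate number the slot ends, seen from the robot: far left 1, near left 2, far right 3, near right 4.
- slot3 (a point): middle of the far end of the third slot, level with the plate's upper face: the lever's stem passes through here when it is home. Turned like the gearbox.
- across (a joint): sideways tilt of the gear lever, rad, about the gearbox's x axis through the pivot: -0.28 = in the left slot (where it starts), 0 = middle of the crossing, +0.28 = in the right slot (stop). It stays where it is left: friction, 2 to 3 N at the knob moves it; where a stop or the gate holds it the force rises steeply. It can change sides only while fore is within about 0.04 of 0.
- fore (a joint): fore-and-aft tilt of the gear lever, rad: +0.32 = fully forward (stop), 0 = level with the crossing, -0.32 = fully back (stop). Starts anywhere between. Friction as for across. With a = across and f = fore the knob's centre is 0.175 m * (sin f, -sin a cos f, cos a cos f) from the pivot, in the gearbox's axes.
- lever_knob (a point): centre of the black ball-like knob, 34 mm across, reaching 17 mm above and 19 mm below this point, on the lever's 12 mm steel stem, 175 mm from the pivot, 198 to 215 mm above the bench. z runs up the stem. An 18 mm thick collar takes 15 mm of stem under the knob; some 55 mm below that the stem enters the gate. The knob travels 55 mm fore and back, 48 mm to either side.
- offcut: small offcut of pale softwood, 45 x 100 x 38 mm, lying loose in front of the gearbox. A bystander; origin at its underside.
- wax_tin: loose closed round aluminium tin, 68 mm across, 45 mm high, to the left of the gearbox. A bystander; origin at its underside.
- screwdriver: loose screwdriver with wooden handle lying on the bench in front of the gearbox. A bystander; origin at its underside.
- plane: loose hand plane, 160 x 52 mm iron sole with two wooden grips, about 90 mm high, left of the gearbox's motor. A bystander; origin at its underside.
- tape: loose black tape measure, 70 x 32 x 66 mm, right of the gearbox's motor. A bystander; origin at its underside.
- mug: loose white mug, 80 mm across, 95 mm high, on the left of the bench. A bystander; origin at its underside.
- glue: loose white glue bottle, 60 mm across, 170 mm high, on the right of the bench. A bystander; origin at its underside.
- hammer: loose hammer with wooden handle lying on the right of the bench. A bystander; origin at its underside.

How it is judged:
By the outcome, as a careful person would: the job done as asked, in the order asked, and still so for the second after the job is handed in, with the robot touching nothing.
It also fails if it takes over 48 s, if anything falls off the work surface, if the arm or the gripper's body presses on something with over 40 N, if the wrist force passes 120 N, or if a joint passes its speed limit or range.

## Working session

There is one attempt and no reset: what is moved stays moved. The work goes in short steps, Python scripts to look and compute and a tool call to move; the robot and the scene stay as the last step left them, time stands still between calls to the robot, and variables do not carry over. Pictures are saved under pics/ and viewed, at most 10 in all, crops included, and the job is handed in when it is done.

Besides the shell and the picture viewer there is one more tool, called after ">>>" in YAML: its name, and indented under it one key for each argument. play_rows: Moves the arm, as the interface text tells. Its arguments: {"type":"object","properties":{"translation":{"type":"array","items":{"type":"array","items":{"type":"number","minimum":-1,"maximum":1}}},"twist":{"type":"array","items":{"type":"array","items":{"type":"number","minimum":-1,"maximum":1}}},"gripper":{"type":"array","items":{"type":"number"}}},"required":["translation","twist","gripper"]}

```bash
mkdir -p pics; python3 - <<'E'
from bench import robot
import cv2,numpy as np
for c in ["scene","side"]:
    im=robot.snapshot(c); cv2.imwrite(f"pics/{c}0.png",im[:,:,::-1])
    for n in ["gate","slot3","lever_knob","gearbox"]:
        r=robot.spot_point(n,c)[:2]
        print(c,n,[(np.round(d["centre"],4).tolist(),round(d["score"],2)) for d in r])
o=robot.get_obs();print(o["time"],o["tool_pos"],o["ee_rot"],o["width"])
for c in ["scene","side"]:
    m=robot.camera_model(c);R=cv2.Rodrigues(np.array(m["rvec"]))[0];print(c,-R.T@np.array(m["tvec"]).ravel())
E
```

```text
scene gate [([0.5706, -0.0924, 0.1133], 0.79)]
scene slot3 [([0.5451, -0.4534, -0.0008], 0.67), ([0.599, -0.1057, 0.1147], 0.65)]
scene lever_knob [([0.5414, -0.0547, 0.2015], 0.48), ([0.5739, -0.0928, 0.1177], 0.42)]
scene gearbox [([0.571, -0.0957, -0.002], 0.72), ([0.5443, 0.0771, 0.0027], 0.19)]
side gate [([0.5647, -0.0964, 0.1185], 0.89)]
side slot3 [([0.5964, -0.1093, 0.1179], 0.6), ([0.6881, 0.1149, -0.0048], 0.52)]
side lever_knob [([0.5418, -0.0563, 0.2067], 0.55)]
side gearbox [([0.5698, -0.0954, 0.0001], 0.71)]
0.5 [ 5.50002969e-01 -5.94416196e-06  4.04647515e-01] [-3.14158493e+00 -1.32405244e-06  1.57081098e+00] 0.09408784836227306
scene [1.29301506 0.38978242 1.17400851]
side [ 0.37033782 -0.96531056  1.3202411 ]
```

View pics/scene0.png

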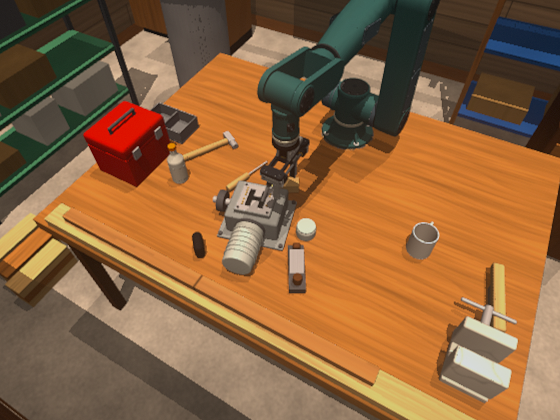

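View pics/side0.png

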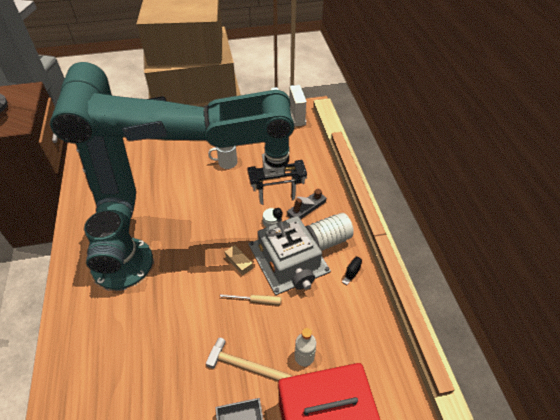

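```bash
cat > h.py <<'E'
from bench import robot
import cv2,numpy as np
def rect(c,z,im,x0=.48,x1=.68,y0=-.2,y1=.0,s=1500):
    # top-down: right = -y, up = +x
    m=robot.camera_model(c);P=np.array([[x1,y1,z],[x1,y0,z],[x0,y0,z],[x0,y1,z]],float)
    p,_=cv2.projectPoints(P,np.array(m["rvec"]),np.array(m["tvec"]),np.array(m["camera_matrix"]),None)
    w,h=(y1-y0)*s,(x1-x0)*s
    H=cv2.getPerspectiveTransform(p.reshape(4,2).astype(np.float32),np.float32([[0,0],[w,0],[w,h],[0,h]]))
    return cv2.warpPerspective(im,H,(int(w),int(h)),flags=cv2.INTER_CUBIC)
E
python3 - <<'E'
from h import *
im=robot.snapshot("wrist"); cv2.imwrite("pics/w0.png",im[:,:,::-1])
for n in ["gate","slot3","lever_knob","gearbox"]:
    print(n,[(np.round(d["centre"],4).tolist(),round(d["score"],2)) for d in robot.spot_point(n,"wrist")[:2]])
a=[cv2.imread(f"pics/{c}0.png") for c in ("scene","side")]
t=[rect("scene",.118,a[0]),rect("side",.118,a[1])]
cv2.imwrite("pics/r0.png",np.hstack(t))
E
```

```text
gate [([0.5686, -0.0954, 0.1178], 0.63)]
slot3 [([0.6015, -0.1143, 0.1173], 0.8)]
lever_knob [([0.5409, -0.0516, 0.2075], 0.67)]
gearbox [([0.5725, -0.0966, -0.003], 0.8)]
```

View pics/r0.png

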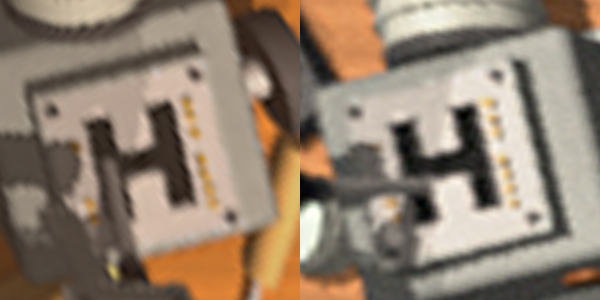

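View pics/w0.png

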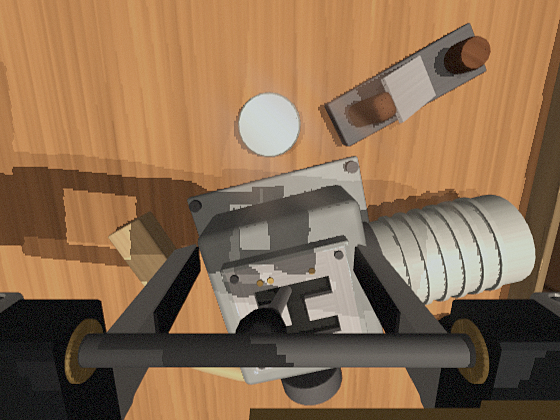

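>>> play_rows:
  translation:
    - [0,0,0.2]
    - [0,0,0.2]
    - [0,0,0.2]
    - [0,-0.95,0]
    - [0,-0.95,0]
    - [0,0,0]
    - [0,0,0]
  twist:
    - [0,0,-0.8]
    - [0,0,-0.8]
    - [0,0,-0.8]
    - [0,0,0]
    - [0,0,0]
    - [0,0,0]
    - [0,0,0]
  gripper: [-1,-1,-1,-1,-1,-1,-1]

```text
time: 1.45
tool_pos: [0.4759, -0.0181, 0.3812]
ee_rot: [3.14, 0.001, 1.81]
wrist_force: [0.5, -0.4, -0.5]
width: 0.0412
finger_force: 0.0
```

>>> play_rows:
  translation:
    - [0,0,0]
    - [0,0,0]
    - [0,0,0]
    - [0,0,0]
    - [0,0,0]
    - [-0.6,0,0]
    - [-0.6,0,0]
    - [0,0,0]
  twist:
    - [0,0,0]
    - [0,0,0]
    - [0,0,0]
    - [0,0,0]
    - [0,0,0]
    - [0,0,0]
    - [0,0,0]
    - [0,0,0]
  gripper: [-1,-1,-1,-1,-1,-1,-1,-1]

```text
time: 2.25
tool_pos: [0.4881, -0.0664, 0.3804]
ee_rot: [-3.141, 0.001, 1.808]
wrist_force: [-0.7, 0.5, 0.2]
width: 0.0007
finger_force: 0.0
```

```bash
cat >> h.py <<'E'
G=np.array([.570,-.095]);YAW=.24
def g(p):
    c,s=np.cos(YAW),np.sin(YAW);d=np.array(p[:2])-G;return np.round([c*d[0]+s*d[1],-s*d[0]+c*d[1]],4)
def see(n="lever_knob",cams=("scene","side","wrist")):
    for c in cams:
        robot.snapshot(c)
        for d in robot.spot_point(n,c)[:2]: print(c,np.round(d["centre"],4),g(d["centre"]),round(d["score"],2))
    o=robot.get_obs();print("tool",g(o["tool_pos"]),o["width"],np.round(o["wrist_force"],1),o["time"])
E
python3 -c "
from h import *
see(cams=('side','wrist'))"
```

```text
side [ 0.5376 -0.0533  0.2066] [-0.0216  0.0482] 0.43
wrist [ 0.5426 -0.0576  0.2089] [-0.0177  0.0428] 0.73
tool [-0.0728  0.0496] 0.00041136150244475264 [ 0.8 -0.8 -0.4] 2.45
```

>>> play_rows:
  translation:
    - [-0.05,0.5,0]
    - [0,0.15,0]
    - [0,0.15,0]
    - [0,0.15,0]
    - [0,0.1,0]
    - [0,0,0]
  twist:
    - [0,0,0]
    - [0,0,0]
    - [0,0,0]
    - [0,0,0]
    - [0,0,0]
    - [0,0,0]
  gripper: [-1,-1,-1,-1,-1,-1]

```text
time: 3.05
tool_pos: [0.5291, -0.0564, 0.3806]
ee_rot: [-3.141, -0.0, 1.811]
wrist_force: [-1.6, 0.7, 1.4]
width: 0.0003
finger_force: 0.8
```

```bash
python3 -c "
from h import *
see()
a=[rect(c,.118,robot.snapshot(c))[:,:,::-1] for c in ('scene','side')]
b=[rect(c,.208,robot.snapshot(c))[:,:,::-1] for c in ('scene','side')]
cv2.imwrite('pics/r1.png',np.vstack([np.hstack(a),np.hstack(b)]))"
```

```text
scene [ 0.5566 -0.05    0.2044] [-0.0023  0.0469] 0.61
side [ 0.5545 -0.05    0.2058] [-0.0044  0.0474] 0.48
wrist [ 0.5576 -0.0478  0.21  ] [-0.0008  0.0488] 0.71
wrist [0.6849 0.1134 0.0023] [0.1611 0.1751] 0.32
tool [-0.031  0.047] 0.00010716814213385323 [-1.4  0.1 -0. ] 3.35
```

View pics/r1.png

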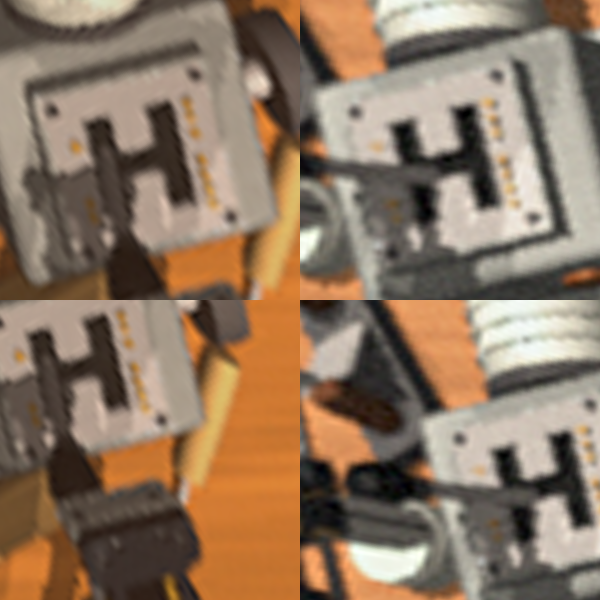

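>>> play_rows:
  translation:
    - [0,0.04,0]
    - [0,0,0]
    - [0,-0.6,0]
    - [0.6,0,0]
    - [0.6,0,0]
    - [0,0.68,0]
    - [0,0.68,0]
    - [0,0,0]
  twist:
    - [0,0,0]
    - [0,0,0]
    - [0,0,0]
    - [0,0,0]
    - [0,0,0]
    - [0,0,0]
    - [0,0,0]
    - [0,0,0]
  gripper: [-1,-1,-1,-1,-1,-1,-1,-1]

```text
time: 4.35
tool_pos: [0.5506, -0.0018, 0.3802]
ee_rot: [3.14, 0.0, 1.812]
wrist_force: [0.0, -0.1, -0.0]
width: 0.0003
finger_force: 0.0
```

```bash
python3 -c "
from h import *
see(cams=['scene'])"
```

```text
scene [ 0.5595 -0.0477  0.2068] [0.001  0.0484] 0.45
tool [0.0015 0.095 ] 0.0007090327752119908 [-0.5 -0.4  0.8] 4.45
```

>>> play_rows:
  translation:
    - [-0.5,-0.03,0]
    - [-0.15,0,0]
    - [-0.15,0,0]
    - [-0.15,0,0]
    - [-0.15,0,0]
    - [0,0,0]
  twist:
    - [0,0,0]
    - [0,0,0]
    - [0,0,0]
    - [0,0,0]
    - [0,0,0]
    - [0,0,0]
  gripper: [-1,-1,-1,-1,-1,-1]

```text
time: 5.05
tool_pos: [0.5578, -0.0462, 0.3806]
ee_rot: [-3.142, 0.001, 1.81]
wrist_force: [0.6, 1.0, 0.2]
width: 0.0009
finger_force: 0.3
```

```bash
python3 -c "
from h import *
see(cams=['scene','side'])"
```

```text
scene [ 0.565  -0.0707  0.212 ] [0.0009 0.0248] 0.45
tool [-0.      0.0508] 0.00047050774548079466 [ 0.6  0.8 -0.1] 5.25
```

>>> play_rows:
  translation:
    - [-0.2,0,0]
    - [-0.2,0,0]
    - [-0.2,0,0]
    - [-0.2,0,0]
    - [-0.2,0,0]
    - [-0.2,0,0]
    - [-0.2,0,0]
    - [-0.2,0,0]
  twist:
    - [0,0,0]
    - [0,0,0]
    - [0,0,0]
    - [0,0,0]
    - [0,0,0]
    - [0,0,0]
    - [0,0,0]
    - [0,0,0]
  gripper: [-1,-1,-1,-1,-1,-1,-1,-1]

```text
time: 6.05
tool_pos: [0.5731, -0.1083, 0.3799]
ee_rot: [-3.141, -0.001, 1.811]
wrist_force: [-1.0, 1.9, -1.9]
width: 0.0001
finger_force: 1.1
```

>>> play_rows:
  translation:
    - [-0.1,0,0]
    - [-0.08,0,0]
    - [0,0,0]
  twist:
    - [0,0,0]
    - [0,0,0]
    - [0,0,0]
  gripper: [-1,-1,-1]

```text
time: 6.35
tool_pos: [0.5748, -0.1151, 0.3804]
ee_rot: [-3.141, 0.0, 1.81]
wrist_force: [-0.5, 0.2, -0.3]
width: 0.0003
finger_force: 0.3
```

```bash
python3 -c "
from h import *
see(cams=['scene','side'])"
```

```text
scene [ 0.5824 -0.143   0.2087] [ 0.0006 -0.0496] 0.42
side [ 0.5804 -0.1378  0.2048] [-0.0001 -0.044 ] 0.67
tool [-0.     -0.0203] 0.0005348815127396919 [-0.7  0.2 -0.4] 6.55
```

>>> play_rows:
  translation:
    - [-0.06,0,0]
    - [0,0,0]
  twist:
    - [0,0,0]
    - [0,0,0]
  gripper: [-1,-1]

```text
time: 6.75
tool_pos: [0.5752, -0.116, 0.3812]
ee_rot: [3.141, -0.003, 1.812]
wrist_force: [-1.3, 4.1, 0.6]
width: 0.0003
finger_force: 2.4
```

>>> play_rows:
  translation:
    - [-0.04,0,0]
    - [0,0,0]
  twist:
    - [0,0,0]
    - [0,0,0]
  gripper: [-1,-1]

```text
time: 6.95
tool_pos: [0.5755, -0.1166, 0.3812]
ee_rot: [3.141, -0.005, 1.813]
wrist_force: [-2.6, 7.8, 1.9]
width: 0.0002
finger_force: 4.0
```

>>> play_rows:
  translation:
    - [0.55,0,0]
    - [0,-0.7,0]
    - [0,-0.75,0]
    - [-0.55,0,0]
    - [-0.55,0,0]
    - [0,0,0]
  twist:
    - [0,0,0]
    - [0,0,0]
    - [0,0,0]
    - [0,0,0]
    - [0,0,0]
    - [0,0,0]
  gripper: [-1,-1,-1,-1,-1,-1]

```text
time: 7.55
tool_pos: [0.5246, -0.1557, 0.3809]
ee_rot: [3.141, 0.003, 1.808]
wrist_force: [0.8, -0.9, 1.3]
width: 0.0005
finger_force: 0.0
```

```bash
python3 -c "
from h import *
see(cams=['side','wrist'])"
```

```text
side [ 0.5775 -0.141   0.2062] [-0.0036 -0.0465] 0.46
side [ 0.7713 -0.1951 -0.004 ] [ 0.1717 -0.1451] 0.43
wrist [ 0.5798 -0.1448  0.2103] [-0.0023 -0.0507] 0.64
tool [-0.0579 -0.0457] 0.0008124104310073437 [ 0.   0.3 -0.7] 7.75
```

>>> play_rows:
  translation:
    - [-0.05,0.6,0]
    - [0,0.2,0]
    - [0,0.2,0]
    - [0,0.2,0]
    - [0,0.2,0]
    - [0,0.2,0]
    - [0,0.2,0]
  twist:
    - [0,0,0]
    - [0,0,0]
    - [0,0,0]
    - [0,0,0]
    - [0,0,0]
    - [0,0,0]
    - [0,0,0]
  gripper: [-1,-1,-1,-1,-1,-1,-1]

```text
time: 8.45
tool_pos: [0.5954, -0.1382, 0.3799]
ee_rot: [-3.14, -0.001, 1.811]
wrist_force: [-2.6, 0.3, -0.9]
width: 0.0009
finger_force: 1.1
```

>>> play_rows:
  translation:
    - [0,0.1,0]
    - [0,0.1,0]
    - [0,0,0]
  twist:
    - [0,0,0]
    - [0,0,0]
    - [0,0,0]
  gripper: [-1,-1,-1]

```text
time: 8.75
tool_pos: [0.6032, -0.1366, 0.3803]
ee_rot: [-3.141, -0.0, 1.811]
wrist_force: [-1.2, -0.1, -0.5]
width: 0.0005
finger_force: 0.7
```

```bash
python3 -c "
from h import *
see(cams=['side','wrist'])"
```

```text
side [ 0.6286 -0.1247  0.2007] [ 0.0499 -0.0428] 0.4
wrist [ 0.6322 -0.1277  0.2028] [ 0.0526 -0.0465] 0.96
wrist [ 0.414  -0.2273  0.0022] [-0.183  -0.0914] 0.26
tool [ 0.0219 -0.0483] 0.00048257233105266826 [-1.2 -0.4 -1. ] 8.95
```

Nearly home; press gently until the stop shows.

>>> play_rows:
  translation:
    - [0,0.08,0]
    - [0,0,0]
  twist:
    - [0,0,0]
    - [0,0,0]
  gripper: [-1,-1]

```text
time: 9.15
tool_pos: [0.606, -0.1359, 0.3809]
ee_rot: [3.141, 0.0, 1.811]
wrist_force: [-2.6, -0.4, -0.4]
width: 0.0003
finger_force: 0.8
```

>>> play_rows:
  translation:
    - [0,0.05,0]
    - [0,0,0]
  twist:
    - [0,0,0]
    - [0,0,0]
  gripper: [-1,-1]

```text
time: 9.35
tool_pos: [0.6079, -0.1353, 0.3806]
ee_rot: [-3.142, -0.0, 1.811]
wrist_force: [-2.3, -0.7, -0.4]
width: 0.0004
finger_force: 0.9
```

>>> play_rows:
  translation:
    - [0,0.05,0]
    - [0,0,0]
  twist:
    - [0,0,0]
    - [0,0,0]
  gripper: [-1,-1]

```text
time: 9.55
tool_pos: [0.6096, -0.135, 0.3804]
ee_rot: [-3.14, -0.0, 1.811]
wrist_force: [-4.3, -0.9, -1.4]
width: 0.0004
finger_force: 2.1
```

>>> play_rows:
  translation:
    - [0,0.05,0]
    - [0,0,0]
  twist:
    - [0,0,0]
    - [0,0,0]
  gripper: [-1,-1]

```text
time: 9.75
tool_pos: [0.6112, -0.1346, 0.3801]
ee_rot: [-3.138, -0.001, 1.81]
wrist_force: [-5.3, -0.9, -1.1]
width: 0.0002
finger_force: 3.2
```

>>> play_rows:
  translation:
    - [0,0.05,0]
    - [0,0,0]
  twist:
    - [0,0,0]
    - [0,0,0]
  gripper: [-1,-1]

```text
time: 9.95
tool_pos: [0.6127, -0.1342, 0.3799]
ee_rot: [-3.136, -0.001, 1.81]
wrist_force: [-7.7, -1.3, -0.9]
width: 0.0006
finger_force: 4.1
```

>>> play_rows:
  translation:
    - [0,0.06,0]
    - [0,0.06,0]
    - [0,0,0]
  twist:
    - [0,0,0]
    - [0,0,0]
    - [0,0,0]
  gripper: [-1,-1,-1]

```text
time: 10.25
tool_pos: [0.6159, -0.1335, 0.3794]
ee_rot: [-3.129, -0.002, 1.809]
wrist_force: [-15.4, -3.1, 0.9]
width: 0.0008
finger_force: 7.5
```

>>> play_rows:
  translation:
    - [0,-0.6,0]
    - [0,-0.8,0]
    - [0,-0.6,-0.8]
    - [0,0,-0.8]
    - [0,0,0]
  twist:
    - [0,0,0]
    - [0,0,0]
    - [0,0,0]
    - [0,0,0]
    - [0,0,0]
  gripper: [-1,-1,-1,-1,-1]

```text
time: 10.75
tool_pos: [0.5406, -0.1518, 0.4518]
ee_rot: [3.129, 0.008, 1.811]
wrist_force: [0.7, -0.5, -0.2]
width: 0.0005
finger_force: 0.0
```

```bash
python3 -c "
from h import *
see()
a=[rect(c,.118,robot.snapshot(c))[:,:,::-1] for c in ('scene','side')]
cv2.imwrite('pics/r2.png',np.hstack(a))"
```

```text
scene [ 0.6374 -0.1254  0.1976] [ 0.0582 -0.0455] 0.65
scene [ 0.5684 -0.0926  0.0011] [-0.001   0.0027] 0.24
side [ 0.543   0.0791 -0.0017] [0.0152 0.1755] 0.6
side [ 0.6349 -0.1261  0.1999] [ 0.0556 -0.0456] 0.44
wrist [ 0.6361 -0.1252  0.2029] [ 0.057 -0.045] 0.81
tool [-0.0417 -0.0481] 0.0005397356933702594 [ 1.1 -0.3 -0.2] 11.05
```

View pics/r2.png

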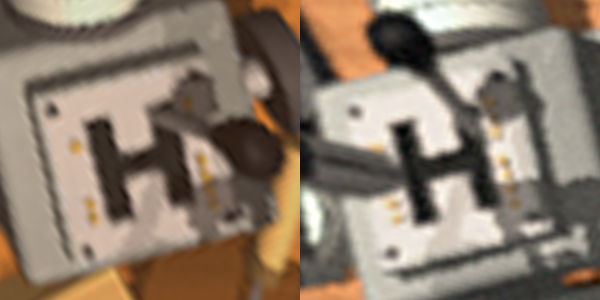

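```bash
python3 -c "
from bench import robot
print(robot.close_job())"
```

```text
the job is handed in; nothing more can be done
None
```

The gear lever is in third, pushed to its forward stop with the fingers closed; the arm is clear of it, I kept away from the loose things, and I handed the job in at about 11 s.

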